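# Seat the polishing drum and switch on

### The arm

A 6-joint arm with a two-finger parallel gripper is mounted at the origin on the work surface. World frame = base frame: x ahead of the robot, y to its left, z up, the work surface at z = 0. Lengths are in mm, angles in rad, forces in N, time in s.
With the tool pointing down it reaches from about 300 to 775 mm from the base axis. Payload 14.6 kg.
Tool frame: the origin (TCP) lies between the finger pads; the fingertips stand manip.nose_length ahead of it and the grasp point (between the pads) lies 11 mm behind it (manip.nose_length is the distance from the TCP to the fingertips, in mm); z points along the fingers, y is the line along which they close (so a half turn about z gives the same grasp; the last joint's range is limited). The gripper opens to 94 mm and grips with 3 to 60 N. Pads are 16 mm wide; open, the fingers measure 119 mm over their backs; the gripper's body (75 mm by 177 mm) begins 78 mm behind the grasp point.
Start: joints at [-1.376, 0.3, 1.521, -0, 1.321, -0.067], TCP at [142.344, -531.251, 213.446] pointing down, gripper open.
Joint ranges: [-3.03, 3.03], [-0.79, 2.21], [0.23, 2.52], [-1.04, 4.18], [0, 3.07], [-2.55, 2.55]. Speed limits (rad/s): [2.22, 2.22, 2.57, 3.14, 3.14, 3.14].

### API

Orientations are given as [roll, pitch, yaw] about the fixed x, y, z axes, in that order (R = Rz(yaw) Ry(pitch) Rx(roll)).
In Python, from cell import manip, cams, job gives the robot as it stands.
- The arm moves only by the tool jog_arm, never from a script. Its argument "commands" is a list of rows, each an object of numbers: "dx", "dy", "dz": the shift along the tool's x, y, z each as a share of 40 mm, from -1 to 1; "ax", "ay", "az": the turn, a rotation vector about the tool's x, y, z each as a share of 10 degrees, from -1 to 1; "gripper": the closure, from 0 (fully open) to 1 (shut). A call has 1 to 10 rows; each row shifts and turns the commanded pose from where the row before left it, along the tool's axes as they then stand; what a row does not reach is not made up. A row lasts 1/8 s, in which the tool goes at most 62.5 mm and 10.7 degrees, less where a joint would pass 70% of its speed; a pose out of reach is approached as far as the arm can. A call with a number of a shift or a turn outside -1 to 1 is refused whole. A call with a gripper value outside its range is refused whole. The fingers move at their own pace and stop on an object; "squeeze" is the grip in N (left out, the last holds). Time passes only in rows, so rows that do not move let the fingers close. It gives the time, the measured TCP pose, the force, the opening and the grip force at its end, in the units of the state.
- manip.read_state(): the state, without advancing time (a new reading comes with each control period).
- cams.camera(name): name is "scene" or "top"; returns a dict with "image" (480x640x3 uint8, red, green, blue), "fx", "fy", "cx", "cy" (pixels), "dist_coeffs" ([k1, k2, p1, p2, k3] as OpenCV has them; the pictures are not rectified), "world_to_cam" (4x4, takes a point from world to camera coordinates). Camera axes: x right, y down, z forward; pixel columns grow to the right and rows downward; lengths in mm; the calibration is good to about 2 mm. A picture is of the moment at which its call begins. There is no depth.
- job.sign_off(): hands the job in; it is judged then, once.
The state is a dict: "clock": time; "joints": joint angles; "qd": joint speeds; "effort": joint torques, N m; "eef_pos": TCP position; "eef_rot": TCP orientation; "wrist_force": force on the tool from outside, world axes, zero at the start; "moment": the same for the moment, N m; "finger_gap": finger opening in mm; "finger_force": force on a finger pad.
Only numpy, scipy, OpenCV 4.12 (cv2) and the standard library are available. Lean on these libraries where they do the work, as an engineer would, in place of code of your own. Each camera call takes 0.05 s, during which the arm holds its last target. There are 200 camera calls.

### The job

Set the polishing drum onto the polisher base so that the two pegs come up through the holes in its foot plate, and press it gently down against the stiff plunger until the foot plate is fully home and flat on the base. Then throw the run lever all the way over to its far end, let go, and leave the other things on the bench where they are. Do not drop or slam the drum.

Things in the scene. Friction and masses are not known exactly. Their poses are not given: they have to be found in the camera images.
- drum: loose closed drum, 550 g: steel foot plate 190 (x) x 80 (y) x 12 mm with two 15 mm through holes at x = +-75 mm, y = 0; on it a round steel pot, 90 mm across, and a black lid, 96 mm across, up to z = 95 mm; on the lid an upright grip rib 60 (x) x 16 (y) mm, z = 95 to 135 mm. Origin: centre of the underside, z up. A half turn makes no difference. Starts upright on the bench.
- polisher: fixed grey bench polisher base, 225 (x) x 150 (y) x 55 mm, with a 150 mm long, 52 mm high control part on its +y side out to y = 170 mm. Origin: at bench level under the midpoint between the pegs. Its x axis runs along the line of the two pegs.
- seat (a point): centre of the base's steel top face, 55 mm above the bench, midway between the pegs, axes as polisher. Pegs: upright, 12 mm thick, at x = +-75 mm, y = 0, straight to 22 mm above this face, tapering to 5 mm at 30 mm. With the drum home its origin is here and its x axis lies along this x axis, either way round.
- interlock (a joint): stiff plunger, 36 mm across, in the middle of the base's top: 0 = standing 8 mm proud of the face, 0.008 m = flush. It stays where it is left, holds up the drum's own weight and takes about 10 N (drum's weight included) to move down.
- run_lever (a joint): run lever on the control part: angle in rad, 0 = off, leaning towards the base's -x side (the robot's), 1.0 = on, leaning to the +x side, upright at 0.5. It stays where it is left.
- run_lever_tip (a point): centre of the run lever's 26 mm ball, at the end of a 10 mm rod, 70 mm from the pivot, which lies at (0, 130, 74) mm in the frame of polisher; the lever swings in the base's x-z plane. Its housing is 70 (x) x 50 (y) mm, up to 77 mm above the bench.
- doming_block: bystander: loose brass cube of 60 mm with round hollows, origin centre of underside
- parts_cup: bystander: loose tin cup, 70 mm in diameter, 60 mm tall, origin centre of underside
- pliers: bystander: loose ring bending pliers lying flat, 165 mm long along x, 16 mm high, origin near the middle at bench level
- mandrel: bystander: loose polished ring mandrel on a wooden rest, 250 mm long along x, 45 mm high, origin at bench level
- brush: bystander: loose bench brush lying flat, origin at bench level
- paste_jar: bystander: loose glass jar, 60 mm in diameter, 55 mm tall, origin centre of underside
Things that resemble listed ones, but are neither listed nor needed, are in the scene too. Leave any turquoise look-alike of the drum alone.

How it is judged (in metres and radians):
On the way, in this order (a step that is already met when the one before it is completed fails the run):
1. the drum is fully home on the pegs, pressed flat onto the base (z of drum in the frame of seat below 0.002 m and horizontal distance between drum and seat below 0.004 m and angle between the x axis of drum and the x axis of polisher, either way round below 0.05 rad and angle between drum's own z axis and vertical below 0.03 rad and value of joint interlock above 0.006 m), for 0.2 s.
2. then the run lever is thrown all the way over (value of joint run_lever above 0.85 rad), for 0.2 s.
At the end, for the whole second after the job is handed in: the drum stands still and upright (within 0.03 rad) on the base with the pegs through its foot plate, within 4 mm of the seat's centre, within 0.05 rad of the line of the pegs, its underside within 2 mm of the base's top face and the plunger at least 6 mm down; the run lever is beyond 0.85 rad (all of step 1 and linear speed of drum below 0.01 m/s and value of joint run_lever above 0.85 rad); the robot touches nothing.
It fails at once if the drum is slammed or forced onto the base (more than 120 N) (contact force between drum and polisher above 120 N).
It fails at once if the drum is dropped onto the pegs (faster than 0.3 m/s when less than 25 mm above its seat) (horizontal distance between drum and seat below 0.03 m and z of drum in the frame of seat below 0.025 m and linear speed of drum above 0.3 m/s).
It fails at once if the drum is tipped over (angle between drum's own z axis and vertical above 0.5 rad).
It fails at once if a bystander is shifted by more than 30 mm (distance of any of doming_block, parts_cup, pliers, mandrel, brush, paste_jar from where it was at the start of the episode above 0.03 m).
It also fails if it takes over 48 s, if anything falls off the work surface, if the arm or the gripper's body presses on something with over 40 N, if the wrist force passes 120 N, or if a joint passes its speed limit or range.

## Working session

There is one attempt and no reset: what is moved stays moved. The work goes in short steps, Python scripts to look and compute and a tool call to move; the robot and the scene stay as the last step left them, time stands still between calls to the robot, and variables do not carry over. Pictures are saved under pics/ and viewed, at most 10 in all, crops included, and the job is handed in when it is done.

Besides the shell and the picture viewer there is one more tool, called after "Request:" as a command line: name --argument value ..., lists and objects as JSON in quotes. jog_arm: Moves the arm, as the interface text tells. Shift numbers are shares of 40 mm and turn numbers shares of 10 degrees, none past 1 either way. Its arguments: {"type":"object","properties":{"commands":{"type":"array"},"squeeze":{"type":"number"}},"required":["commands"]}

```bash
mkdir -p pics; ls
python3 - <<'E'
from cell import manip,cams,job
import cv2,numpy as np
print(manip.read_state(), manip.nose_length)
for n in("scene","top"):
    c=cams.camera(n); cv2.imwrite(f"pics/{n}0.png",c["image"][:,:,::-1])
    print(n,{k:v for k,v in c.items() if k!="image"})
E
```

```text
pics
{'clock': 0.0, 'joints': array([-1.37559253e+00,  3.00438097e-01,  1.52158004e+00,  1.88224230e-05,
        1.32068391e+00, -6.65765632e-02]), 'qd': array([ 1.17643213e-03,  1.35090490e-03, -5.03724832e-04, -1.08249652e-03,
       -3.53464159e-04, -7.41532964e-05]), 'effort': array([ 9.23306798e-04, -5.31810522e+01, -3.52738094e+01,  7.09072757e-02,
        2.43613205e-02, -9.02736565e-05]), 'eef_pos': array([ 142.3062771 , -531.01359649,  212.90486489]), 'eef_rot': array([-3.14048693e+00, -9.19960073e-05,  2.61775639e-01]), 'wrist_force': array([ 0.02247152, -1.03197354, -0.22072502]), 'moment': array([-0.03882135,  0.02104313, -0.01300374]), 'finger_force': 0.0, 'finger_gap': 94.00498987205039} 8.0
scene {'fx': 481.016040164877, 'fy': 481.016040164877, 'cx': 323.9585549007242, 'cy': 233.51830766581375, 'dist_coeffs': array([-0.10225067,  0.        ,  0.        ,  0.        ,  0.        ]), 'world_to_cam': array([[-8.22462236e-01,  5.68815806e-01,  2.10946087e-03,
         4.86482191e+02],
       [ 3.79287912e-01,  5.51176199e-01, -7.43199487e-01,
        -1.34152173e+02],
       [-4.23906300e-01, -6.10453418e-01, -6.69066569e-01,
         1.46100691e+03],
       [ 0.00000000e+00,  0.00000000e+00,  0.00000000e+00,
         1.00000000e+00]])}
top {'fx': 512.0614805182026, 'fy': 512.0614805182026, 'cx': 316.2993851588966, 'cy': 236.4638595374898, 'dist_coeffs': array([-0.09340137,  0.        ,  0.        ,  0.        ,  0.        ]), 'world_to_cam': array([[ 9.27961225e-03, -9.99953768e-01,  2.51989287e-03,
        -4.25689303e+01],
       [-9.92498100e-01, -9.51758485e-03, -1.21889038e-01,
         5.84539204e+02],
       [ 1.21907386e-01, -1.36990588e-03, -9.92540535e-01,
         1.09949577e+03],
       [ 0.00000000e+00,  0.00000000e+00,  0.00000000e+00,
         1.00000000e+00]])}
```

View pics/top0.png

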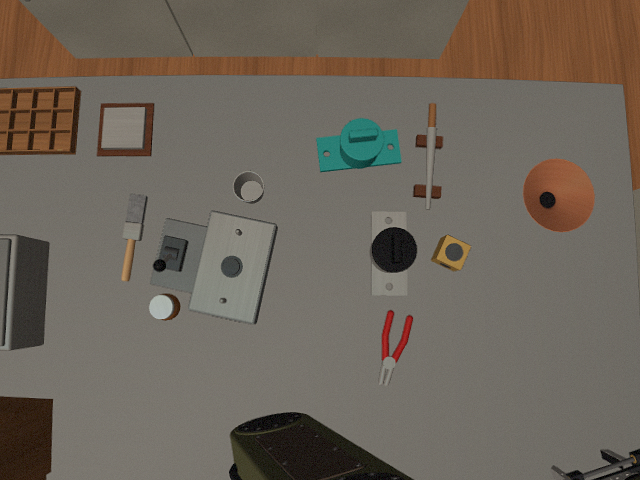

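View pics/scene0.png

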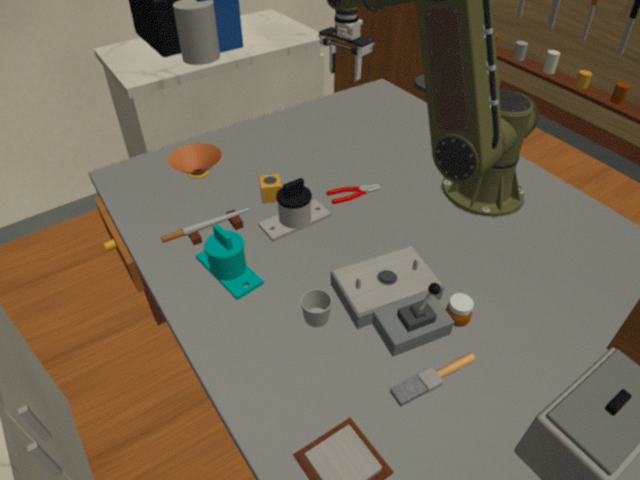

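Top view: the drum is at (390,250), with plate holes near (389,220) and (389,285). The base is at (233,267), pegs near (238,232) and (223,300), and the lever ball is at (160,266). I'll zoom in on the two.

```bash
cat > h.py <<'E'
import numpy as np,cv2
from cell import manip,cams,job
def ray(c,uv):
    K=np.array([[c["fx"],0,c["cx"]],[0,c["fy"],c["cy"]],[0,0,1]])
    p=cv2.undistortPoints(np.array(uv,float).reshape(-1,1,2),K,c["dist_coeffs"]).reshape(-1,2)
    R=c["world_to_cam"][:3,:3];t=c["world_to_cam"][:3,3]
    return -R.T@t, np.c_[p,np.ones(len(p))]@R
def plane(c,uv,z):
    o,d=ray(c,uv); return o+d*((z-o[2])/d[:,2])[:,None]
def proj(c,P):
    K=np.array([[c["fx"],0,c["cx"]],[0,c["fy"],c["cy"]],[0,0,1]])
    R=c["world_to_cam"][:3,:3];t=c["world_to_cam"][:3,3]
    return cv2.projectPoints(np.array(P,float).reshape(-1,1,3),cv2.Rodrigues(R)[0],t,K,c["dist_coeffs"])[0].reshape(-1,2)
def tri(c1,u1,c2,u2):
    o1,d1=ray(c1,u1);o2,d2=ray(c2,u2);d1=d1[0];d2=d2[0]
    s=np.linalg.lstsq(np.c_[d1,-d2],o2-o1,rcond=None)[0]
    a=o1+s[0]*d1;b=o2+s[1]*d2
    return (a+b)/2,np.linalg.norm(a-b)
E
python3 - <<'E'
import cv2,numpy as np
t=cv2.imread("pics/top0.png");s=cv2.imread("pics/scene0.png")
k=lambda i,x,y,w,h:cv2.resize(i[y:y+h,x:x+w],(400,300),interpolation=cv2.INTER_CUBIC)
a=k(t,340,205,120,90);b=k(t,145,205,140,105+0*1);b=cv2.resize(t[205:325,140:300],(400,300),interpolation=cv2.INTER_CUBIC)
c=k(s,245,165,100,75);d=k(s,320,225,160,120)
cv2.imwrite("pics/z.png",np.vstack([np.hstack([a,b]),np.hstack([c,d])]))
E
```

```text
(no output)
```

View pics/z.png

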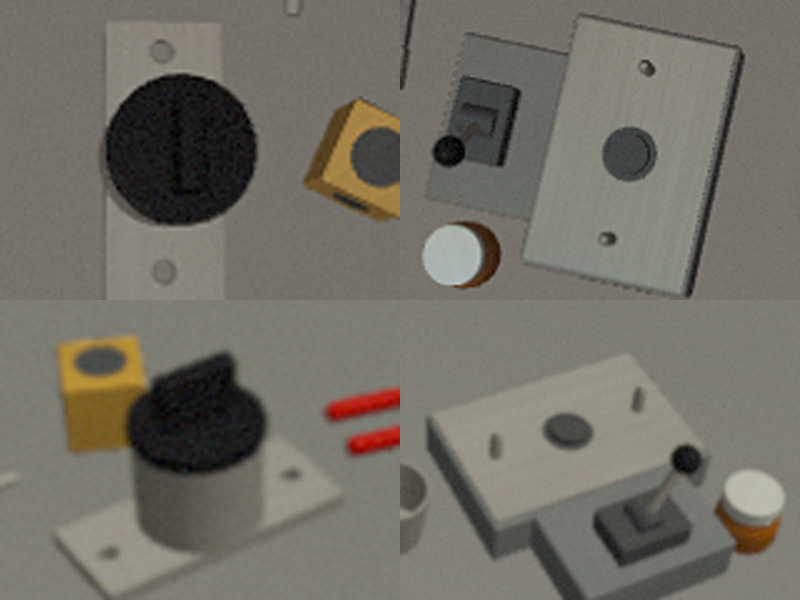

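The zoom shows the drum's holes and rib, the pegs, plunger, lever ball and face edges clearly. Next I'll measure them with masks.

```bash
cat > meas.py <<'E'
from h import *
def blob(img,x,y,r,thr,dark=True,minA=5):
    g=cv2.cvtColor(img,cv2.COLOR_RGB2GRAY).astype(int); x0,y0=int(x-r),int(y-r)
    g=g[y0:y0+2*r+1,x0:x0+2*r+1]; m=((g<thr) if dark else (g>thr)).astype(np.uint8)
    n,l,s,c=cv2.connectedComponentsWithStats(m)
    i=max(range(1,n),key=lambda i:s[i,4]); return c[i]+[x0,y0],s[i,4]
E
python3 - <<'E'
from meas import *
T=cams.camera("top");S=cams.camera("scene")
im=cv2.bilateralFilter(T["image"],5,25,3); g=cv2.cvtColor(im,cv2.COLOR_RGB2GRAY)
for p in [(389,220),(389,286),(233,267),(238,231),(223,300),(200,267),(380,225),(350,225)]: print(p,g[p[1],p[0]],end=' ')
print()
def rect(x,y,thr,z):
    m=(g>thr).astype(np.uint8); n,l,s,c=cv2.connectedComponentsWithStats(m)
    k=(l==l[y,x]).astype(np.uint8); cs=max(cv2.findContours(k,0,2)[0],key=cv2.contourArea)
    P=plane(T,cs.reshape(-1,2),z)[:,:2].astype(np.float32); r=cv2.minAreaRect(P); print("rect",thr,r,s[l[y,x],4])
for th in(118,124,130,136): rect(205,267,th,55)
for th in(118,124,130,136): rect(380,220,th,12)
for th in (95,105,115):
  h=[blob(im,*p,5,th) for p in((389,220),(389,286))]; H=plane(T,[b[0] for b in h],12);print("holes",th,h,H,H.mean(0),np.linalg.norm(H[0]-H[1]),np.degrees(np.arctan2(*(H[0]-H[1])[1::-1])))
# drum lid centre z=95, plunger z=63
for th in(40,50):
  b=blob(im,394,250,30,th);print("lid",b,plane(T,[b[0]],95))
b=blob(im,232,267,16,95);print("plunger",b,plane(T,[b[0]],63))
b=blob(im,160,266,10,40);gs=S["image"]
d=blob(gs,434,289,9,45);print("ball",b,d,tri(T,[b[0]],S,[d[0]]))
def corners(name,pts,z):
    P=plane(T,pts,z);print(name,P.round(1).tolist(),P.mean(0),[np.linalg.norm(P[i]-P[i-1]).round(1) for i in range(4)])
corners("face",[(211.2,210.6),(277.2,223.8),(255.2,323.8),(189.2,309.8)],55)
# peg tips z 85 / scene
t=[(140+251/2.5,205+70/2.5),(140+209/2.5,205+240/2.5)]
print("peg",plane(T,t,77))
E
```

```text
(389, 220) 112 (389, 286) 113 (233, 267) 67 (238, 231) 120 (223, 300) 63 (200, 267) 137 (380, 225) 134 (350, 225) 113 
rect 118 ((515.6729736328125, 146.86532592773438), (140.9249267578125, 216.14385986328125), 78.5331039428711) 5926
rect 124 ((515.8250122070312, 146.70880126953125), (140.73892211914062, 215.7621307373047), 78.64463806152344) 5871
rect 130 ((515.8040771484375, 146.30899047851562), (139.58450317382812, 215.13124084472656), 78.31026458740234) 5673
rect 136 ((608.2830810546875, -48.41693115234375), (1130.1702880859375, 1584.40771484375), 0.6732816696166992) 305180
rect 118 ((613.2176513671875, -202.43385314941406), (77.92450714111328, 69.38227081298828), 89.74609375) 613
rect 124 ((613.5515747070312, -201.97219848632812), (64.29048156738281, 77.99935150146484), 0.6300271153450012) 577
rect 130 ((614.6793823242188, -200.85853576660156), (62.0083122253418, 75.72972106933594), 0.6305492520332336) 527
rect 136 ((614.563232421875, -48.91845703125), (1174.0447998046875, 1645.9161376953125), 0.6732863783836365) 305180Traceback (most recent call last):
  File "<stdin>", line 13, in <module>
  File "meas.py", line 6, in blob
    i=max(range(1,n),key=lambda i:s[i,4]); return c[i]+[x0,y0],s[i,4]
ValueError: max() iterable argument is empty
```

```bash
cat > m2.py <<'E'
from meas import *
def cen(c,x,y,r,dark=True):
    "centroid of brightness difference from local median"
    g=cv2.cvtColor(c["image"],cv2.COLOR_RGB2GRAY).astype(float)
    for _ in range(4):
        Y,X=np.mgrid[round(y)-r:round(y)+r+1,round(x)-r:round(x)+r+1]
        p=g[Y,X]; e=np.r_[p[0],p[-1],p[:,0],p[:,-1]]; w=(np.median(e)-p)*(1 if dark else -1)
        w=np.clip(w-6,0,None); w[np.hypot(X-x,Y-y)>r]=0
        x,y=(w*X).sum()/w.sum(),(w*Y).sum()/w.sum()
    return [x,y]
E
python3 - <<'E'
from m2 import *
T=cams.camera("top");S=cams.camera("scene")
h=[cen(T,389,220,6),cen(T,389,286,6)];H=plane(T,h,12);v=H[0]-H[1]
print("top holes",np.round(h,1),H.round(1),H.mean(0).round(1),np.linalg.norm(v),np.degrees(np.arctan2(v[1],v[0])))
h=[cen(S,245+292/4,165+174/4,6),cen(S,245+108/4,165+252/4,6)];H=plane(S,h,12);v=H[0]-H[1]
print("scene holes",np.round(h,1),H.round(1),H.mean(0).round(1),np.linalg.norm(v),np.degrees(np.arctan2(v[1],v[0])))
p=cen(T,232,267,14);q=cen(S,320+168/2.5,225+131/2.5,13);print("plunger",p,q,plane(T,[p],61),plane(S,[q],60.))
b=blob(T["image"],160,266,10,45);d=blob(S["image"],434,289,9,50);print("ball",b,d,tri(T,[b[0]],S,[d[0]]))
P=plane(T,[(211.2,210.6),(277.2,223.8),(255.2,323.8),(189.2,309.8)],55);print("face",P.round(1).tolist(),P.mean(0),[np.linalg.norm(P[i]-P[i-1]).round(1) for i in range(4)])
pt=[cen(T,238.5,232,6),cen(T,223,300.5,6)];ps=[cen(S,320+238/2.5,225+100/2.5,9),cen(S,320+95/2.5,225+145/2.5,9)]
print("pegs px",pt,ps);A=plane(T,pt,72);B=plane(S,ps,70)
for Q in(A,B):print("pegs",Q.round(1).tolist(),Q.mean(0),np.linalg.norm(Q[0]-Q[1]),np.degrees(np.arctan2(*(Q[0]-Q[1])[1::-1])))
# lid contour
for th in(45,):
  b=blob(T["image"],394,250,30,60);print("lid",b,plane(T,[b[0]],95))
E
```

```text
top holes [[388.3 219.9]
 [389.1 286.3]] [[ 627.5 -200.7   12. ]
 [ 476.6 -201.4   12. ]] [ 552.1 -201.1   12. ] 150.88655984624677 0.27958755733573665
scene holes [[317.4 208.2]
 [271.9 227.8]] [[ 476.3 -199.3   12. ]
 [ 626.  -199.4   12. ]] [ 551.2 -199.4   12. ] 149.6699716171146 179.9623724980221
plunger [np.float64(231.50566713892823), np.float64(266.11955162930246)] [np.float64(386.59096596596595), np.float64(277.33552302302303)] [[515.60501255 145.32340732  61.        ]] [[519.67842781 150.40372737  60.        ]]
ball (array([159.44166667, 264.825     ]), np.int32(120)) (array([434.        , 288.65979381]), np.int32(97)) (array([511.37076964, 280.35841802, 135.86312039]), np.float64(1.1130315123496382))
face [[637.7, 194.8, 55.0], [609.6, 48.7, 55.0], [392.8, 92.1, 55.0], [420.6, 235.6, 55.0]] [515.17100929 142.83087959  55.        ] [np.float64(220.9), np.float64(148.8), np.float64(221.2), np.float64(146.2)]
pegs px [[np.float64(238.80589543937708), np.float64(231.83481646273637)], [np.float64(223.2165820642978), np.float64(299.98477157360406)]] [[np.float64(414.6319796954315), np.float64(264.7335025380711)], [np.float64(357.4729862475442), np.float64(283.45530451866404)]]
pegs [[588.9, 129.9, 72.0], [442.8, 159.3, 72.0]] [515.83270139 144.56908471  72.        ] 149.081133444592 -11.381298516922666
pegs [[446.1, 163.8, 70.0], [592.6, 134.0, 70.0]] [519.32421849 148.9008968   70.        ] 149.53890948337917 168.4790616633305
lid (array([393.87257964, 249.46845721]), np.int32(1601)) [[ 551.69870685 -200.09044057   95.        ]]
```

Request:
jog_arm --commands '[{"az": 0.75,"gripper": 0.4},{"az": 0.75},{"dx": 0.5,"dy": -0.4},{"dx": 0.95,"dy": -0.75},{"dx": 0.95,"dy": -0.75},{"dx": 0.95,"dy": -0.75},{"dx": 0.95,"dy": -0.75},{"dx": 0.95,"dy": -0.75},{"dx": 0.95,"dy": -0.75},{"dx": 0.95,"dy": -0.75}]'

```text
schema error: expected keys dx, dy, dz, ax, ay, az, gripper
```

Request:
jog_arm --commands '[{"dx": 0,"dy": 0,"dz": 0,"ax": 0,"ay": 0,"az": 0.75,"gripper": 0.4},{"dx": 0,"dy": 0,"dz": 0,"ax": 0,"ay": 0,"az": 0.75,"gripper": 0.4},{"dx": 0.5,"dy": -0.4,"dz": 0,"ax": 0,"ay": 0,"az": 0,"gripper": 0.4},{"dx": 0.95,"dy": -0.75,"dz": 0,"ax": 0,"ay": 0,"az": 0,"gripper": 0.4},{"dx": 0.95,"dy": -0.75,"dz": 0,"ax": 0,"ay": 0,"az": 0,"gripper": 0.4},{"dx": 0.95,"dy": -0.75,"dz": 0,"ax": 0,"ay": 0,"az": 0,"gripper": 0.4},{"dx": 0.95,"dy": -0.75,"dz": 0,"ax": 0,"ay": 0,"az": 0,"gripper": 0.4},{"dx": 0.95,"dy": -0.75,"dz": 0,"ax": 0,"ay": 0,"az": 0,"gripper": 0.4},{"dx": 0.95,"dy": -0.75,"dz": 0,"ax": 0,"ay": 0,"az": 0,"gripper": 0.4},{"dx": 0.95,"dy": -0.75,"dz": 0,"ax": 0,"ay": 0,"az": 0,"gripper": 0.4}]'

```text
clock: 1.55
eef_pos: [429.5, -304.1, 213.5]
eef_rot: [3.141, -0.0, 0.0]
wrist_force: [-0.2, -0.6, 0.2]
finger_gap: 56.3
finger_force: 0.0
```

Request:
jog_arm --commands '[{"dx": 1,"dy": -0.85,"dz": 0,"ax": 0,"ay": 0,"az": 0,"gripper": 0.4},{"dx": 1,"dy": -0.85,"dz": 0,"ax": 0,"ay": 0,"az": 0,"gripper": 0.4},{"dx": 1,"dy": -0.85,"dz": 0,"ax": 0,"ay": 0,"az": 0,"gripper": 0.4},{"dx": 0.08,"dy": -0.06,"dz": 0.5,"ax": 0,"ay": 0,"az": 0,"gripper": 0.4},{"dx": 0,"dy": 0,"dz": 0.7,"ax": 0,"ay": 0,"az": 0,"gripper": 0.4},{"dx": 0,"dy": 0,"dz": 0,"ax": 0,"ay": 0,"az": 0,"gripper": 0.4}]'

```text
clock: 2.3
eef_pos: [550.8, -200.4, 163.7]
eef_rot: [-3.14, 0.004, 0.0]
wrist_force: [0.5, 0.5, 0.5]
finger_gap: 56.2
finger_force: 0.0
```

Request:
jog_arm --commands '[{"dx": 0.02,"dy": 0,"dz": 0.5,"ax": 0,"ay": 0,"az": 0,"gripper": 0.4},{"dx": 0,"dy": 0,"dz": 0.5,"ax": 0,"ay": 0,"az": 0,"gripper": 0.4},{"dx": 0,"dy": 0,"dz": 0.42,"ax": 0,"ay": 0,"az": 0,"gripper": 0.4},{"dx": 0,"dy": 0,"dz": 0,"ax": 0,"ay": 0,"az": 0,"gripper": 0.4},{"dx": 0,"dy": 0,"dz": 0,"ax": 0,"ay": 0,"az": 0,"gripper": 1},{"dx": 0,"dy": 0,"dz": 0,"ax": 0,"ay": 0,"az": 0,"gripper": 1},{"dx": 0,"dy": 0,"dz": 0,"ax": 0,"ay": 0,"az": 0,"gripper": 1},{"dx": 0,"dy": 0,"dz": 0,"ax": 0,"ay": 0,"az": 0,"gripper": 1}]' --squeeze 50

```text
clock: 3.3
eef_pos: [552.4, -200.8, 108.9]
eef_rot: [3.141, -0.0, 0.0]
wrist_force: [-0.9, -0.4, 0.5]
finger_gap: 20.0
finger_force: 0.0
```

Request:
jog_arm --commands '[{"dx": 0,"dy": 0,"dz": 0,"ax": 0,"ay": 0,"az": 0,"gripper": 1},{"dx": 0,"dy": 0,"dz": 0,"ax": 0,"ay": 0,"az": 0,"gripper": 1},{"dx": 0,"dy": 0,"dz": 0,"ax": 0,"ay": 0,"az": 0,"gripper": 1},{"dx": 0,"dy": 0,"dz": -0.2,"ax": 0,"ay": 0,"az": 0,"gripper": 1},{"dx": 0,"dy": 0,"dz": -0.5,"ax": 0,"ay": 0,"az": 0,"gripper": 1},{"dx": 0,"dy": 0,"dz": 0,"ax": 0,"ay": 0,"az": 0,"gripper": 1}]'

```text
clock: 4.05
eef_pos: [552.9, -201.0, 137.9]
eef_rot: [3.141, -0.002, 0.0]
wrist_force: [0.2, 0.9, -5.6]
finger_gap: 15.9
finger_force: 50.0
```

Request:
jog_arm --commands '[{"dx": 0,"dy": -0.3,"dz": -0.7,"ax": 0,"ay": 0,"az": 0,"gripper": 1},{"dx": 0,"dy": -0.6,"dz": -0.7,"ax": 0,"ay": 0,"az": 0,"gripper": 1},{"dx": -0.1,"dy": -0.8,"dz": -0.7,"ax": 0,"ay": 0,"az": 0,"gripper": 1},{"dx": -0.15,"dy": -1,"dz": -0.1,"ax": 0,"ay": 0,"az": 0,"gripper": 1},{"dx": -0.15,"dy": -1,"dz": 0,"ax": 0,"ay": 0,"az": 0,"gripper": 1},{"dx": -0.15,"dy": -1,"dz": 0,"ax": 0,"ay": 0,"az": 0,"gripper": 1},{"dx": -0.15,"dy": -1,"dz": 0,"ax": 0,"ay": 0,"az": 0,"gripper": 1},{"dx": -0.1,"dy": -0.9,"dz": 0,"ax": 0,"ay": 0,"az": 0,"gripper": 1},{"dx": -0.05,"dy": -0.7,"dz": 0,"ax": 0,"ay": 0,"az": 0,"gripper": 1},{"dx": 0,"dy": -0.5,"dz": 0,"ax": 0,"ay": 0,"az": 0,"gripper": 1}]'

```text
clock: 5.3
eef_pos: [517.8, 112.4, 223.8]
eef_rot: [3.141, 0.001, 0.001]
wrist_force: [-0.2, 0.7, -4.8]
finger_gap: 15.8
finger_force: 50.0
```

Request:
jog_arm --commands '[{"dx": 0,"dy": -0.5,"dz": 0,"ax": 0,"ay": 0,"az": 0,"gripper": 1},{"dx": 0,"dy": -0.4,"dz": 0,"ax": 0,"ay": 0,"az": 0.3,"gripper": 1},{"dx": 0,"dy": 0,"dz": 0,"ax": 0,"ay": 0,"az": 0.5,"gripper": 1},{"dx": 0,"dy": 0,"dz": 0,"ax": 0,"ay": 0,"az": 0.34,"gripper": 1},{"dx": 0,"dy": 0,"dz": 0,"ax": 0,"ay": 0,"az": 0,"gripper": 1},{"dx": 0,"dy": 0,"dz": 0,"ax": 0,"ay": 0,"az": 0,"gripper": 1}]'

```text
clock: 6.05
eef_pos: [518.3, 147.2, 224.4]
eef_rot: [3.141, 0.0, -0.198]
wrist_force: [-0.4, 0.3, -3.8]
finger_gap: 16.0
finger_force: 50.0
```

Request:
jog_arm --commands '[{"dx": 0,"dy": 0,"dz": 0.3,"ax": 0,"ay": 0,"az": 0,"gripper": 1},{"dx": 0,"dy": 0,"dz": 0.2,"ax": 0,"ay": 0,"az": 0,"gripper": 1},{"dx": 0,"dy": 0,"dz": 0,"ax": 0,"ay": 0,"az": 0,"gripper": 1}]'

```text
clock: 6.42
eef_pos: [518.0, 147.1, 203.6]
eef_rot: [3.141, 0.002, -0.199]
wrist_force: [0.8, -0.4, -3.3]
finger_gap: 15.9
finger_force: 50.0
```

Run:
```python
from m2 import *
print(manip.read_state()["eef_pos"])
T=cams.camera("top");S=cams.camera("scene")
a=cv2.resize(T["image"][190:340,150:310],(400,375),interpolation=2);b=cv2.resize(S["image"][165:315,320:480],(400,375),interpolation=2)
cv2.imwrite("pics/over.png",np.hstack([a,b])[:,:,::-1])
np.save("T.npy",T["image"]);np.save("S.npy",S["image"])
```

```text
[517.97857256 147.06203499 203.6256138 ]
```

View pics/over.png

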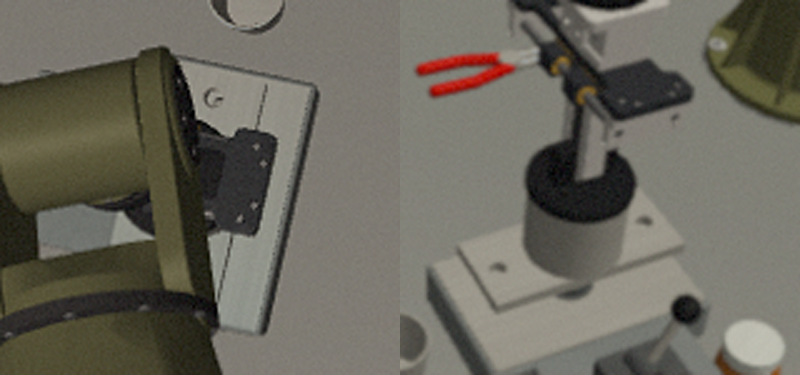

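The scene view shows both plate holes, near (418,253) and (359,272). The top view shows the far hole near (235,229) with the peg partly visible through it. I'll measure holes against pegs in the same camera.

Run:
```python
from m2 import *
T=cams.camera("top");S=cams.camera("scene")
s=[cen(S,418,252.6,6),cen(S,359.2,272.2,6)];t=cen(T,235.2,228.8,6)
print(s,t)
for z in(105.5,106.7,108):
    H=plane(S,s,z);v=H[1]-H[0];print(z,"scene holes",H.round(1).tolist(),"mid",H.mean(0).round(1),np.linalg.norm(v).round(1),np.degrees(np.arctan2(v[1],v[0])).round(2)if 0 else np.degrees(np.arctan2(-v[1],-v[0])).round(2), "top hole",plane(T,[t],z).round(1))
print("tri hole",tri(S,[s[1]],T,[t]), tri(S,[s[0]],T,[t]))
# pegs triangulated from first picture centroids
print("tri pegs",tri(T,[[238.8,231.83]],S,[[357.47,283.46]]),tri(T,[[223.22,299.98]],S,[[414.63,264.73]]))
```

```text
[[np.float64(417.5717171717172), np.float64(252.86363636363637)], [np.float64(359.1225130890052), np.float64(271.3193717277487)]] [np.float64(233.9945652173913), np.float64(228.22826086956522)]
105.5 scene holes [[441.8, 162.5, 105.5], [588.7, 131.9, 105.5]] mid [515.2 147.2 105.5] 149.9 168.25 top hole [[592.  135.1 105.5]]
106.7 scene holes [[442.8, 163.3, 106.7], [589.4, 132.8, 106.7]] mid [516.1 148.  106.7] 149.7 168.25 top hole [[591.9 134.9 106.7]]
108 scene holes [[443.9, 164.2, 108.0], [590.2, 133.7, 108.0]] mid [517. 149. 108.] 149.5 168.25 top hole [[591.7 134.7 108. ]]
tri hole (array([591.30161736, 134.61232532, 109.43717131]), np.float64(0.505304849852456)) (array([542.45076869, 168.51915243, 178.35511005]), np.float64(120.06162743537895))
tri pegs (array([589.82526716, 130.837654  ,  65.38565904]), np.float64(0.11565114923820582)) (array([442.58671736, 160.62283876,  65.28353351]), np.float64(0.43516273788938836))
```

Run:
```python
import cv2,numpy as np
t=cv2.imread("pics/top0.png");s=cv2.imread("pics/scene0.png");T=np.load("T.npy")[:,:,::-1];S=np.load("S.npy")[:,:,::-1]
def k(i,x,y):
    o=cv2.resize(i[y:y+22,x:x+22],(264,264),interpolation=cv2.INTER_NEAREST); return cv2.convertScaleAbs(o,alpha=1.3)
r1=np.hstack([k(t,228,221),k(t,212,290),k(s,404,254)]);r2=np.hstack([k(s,346,272),k(T,223,217),k(S,348,260)])
cv2.imwrite("pics/pz.png",np.vstack([r1,r2]))
```

```text
(no output)
```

View pics/pz.png

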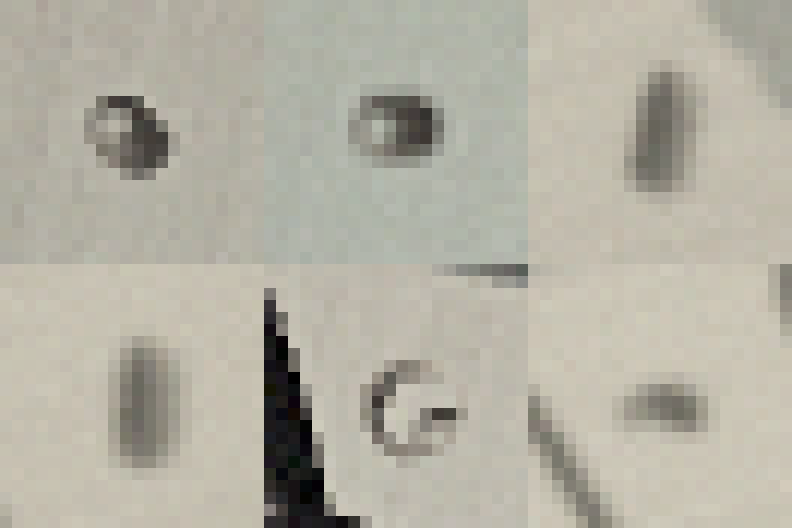

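The zoom shows the peg tips at top (236.9,231.2) and (221.3,300.2), scene (357.3,278.3) and (415.2,259.7). The hole rim is at top (234.8,228.5) and scene (358.8,271.4).

Run:
```python
from m2 import *
T=cams.camera("top");S=cams.camera("scene")
tt=[[236.9,231.2],[221.3,300.2]];ss=[[357.3,278.3],[415.2,259.7]]
for a,b in zip(tt,ss): print("tip tri",tri(T,[a],S,[b]))
for n,c,p in(("top",T,tt),("scene",S,ss)):
    P=plane(c,p,84.5);v=P[0]-P[1];print(n,"tips",P.round(1).tolist(),P.mean(0).round(1),np.linalg.norm(v).round(1),np.degrees(np.arctan2(v[1],v[0])).round(2))
print("hole tri",tri(T,[[234.8,228.5]],S,[[358.9,271.4]]),"top@106.7",plane(T,[[234.8,228.5]],106.7),"scene",plane(S,[[358.9,271.4],[417.57,252.86]],106.7))
# drum on bench holes tri
print("bench holes",tri(T,[[388.3,219.9]],S,[[271.9,227.8]]),tri(T,[[389.1,286.3]],S,[[317.4,208.2]]))
```

```text
tip tri (array([589.95434331, 131.33340304,  82.93796873]), np.float64(3.02477763666894))
tip tri (array([442.81221337, 160.9451796 ,  82.48372833]), np.float64(1.4373215729189102))
top tips [[588.6, 132.1, 84.5], [442.3, 161.1, 84.5]] [515.4 146.6  84.5] 149.2 -11.21
scene tips [[592.0, 131.5, 84.5], [445.0, 161.9, 84.5]] [518.5 146.7  84.5] 150.2 -11.68
hole tri (array([590.89345929, 133.24994599, 107.76722943]), np.float64(0.721709393750191)) top@106.7 [[591.31304141 133.18472052 106.7       ]] scene [[589.95436093 132.71442559 106.7       ]
 [442.81875261 163.28276232 106.7       ]]
bench holes (array([ 626.68679285, -200.19299669,   12.05047906]), np.float64(1.8153396546912282)) (array([ 476.14439024, -201.16757986,   10.83311604]), np.float64(1.5805425080001485))
```

Request:
jog_arm --commands '[{"dx": 0,"dy": 0.04,"dz": 0.1,"ax": 0,"ay": 0,"az": 0,"gripper": 1},{"dx": 0,"dy": 0,"dz": 0.1,"ax": 0,"ay": 0,"az": 0,"gripper": 1},{"dx": 0,"dy": 0,"dz": 0.1,"ax": 0,"ay": 0,"az": 0,"gripper": 1},{"dx": 0,"dy": 0,"dz": 0.05,"ax": 0,"ay": 0,"az": 0,"gripper": 1},{"dx": 0,"dy": 0,"dz": 0,"ax": 0,"ay": 0,"az": 0,"gripper": 1}]'

```text
clock: 7.35
eef_pos: [518.0, 145.6, 190.5]
eef_rot: [3.141, 0.0, -0.199]
wrist_force: [0.6, 0.4, -4.4]
finger_gap: 16.0
finger_force: 50.0
```

No contact yet. I'll lower a little further.

Request:
jog_arm --commands '[{"dx": 0,"dy": 0,"dz": 0.05,"ax": 0,"ay": 0,"az": 0,"gripper": 1},{"dx": 0,"dy": 0,"dz": 0.05,"ax": 0,"ay": 0,"az": 0,"gripper": 1},{"dx": 0,"dy": 0,"dz": 0.05,"ax": 0,"ay": 0,"az": 0,"gripper": 1},{"dx": 0,"dy": 0,"dz": 0,"ax": 0,"ay": 0,"az": 0,"gripper": 1}]'

```text
clock: 7.85
eef_pos: [517.8, 145.6, 184.4]
eef_rot: [3.141, 0.001, -0.199]
wrist_force: [-1.6, 0.1, -5.3]
finger_gap: 15.3
finger_force: 50.0
```

Request:
jog_arm --commands '[{"dx": 0,"dy": 0,"dz": 0.05,"ax": 0,"ay": 0,"az": 0,"gripper": 1},{"dx": 0,"dy": 0,"dz": 0.05,"ax": 0,"ay": 0,"az": 0,"gripper": 1},{"dx": 0,"dy": 0,"dz": 0.05,"ax": 0,"ay": 0,"az": 0,"gripper": 1},{"dx": 0,"dy": 0,"dz": 0,"ax": 0,"ay": 0,"az": 0,"gripper": 1}]'

```text
clock: 8.35
eef_pos: [517.8, 145.6, 178.3]
eef_rot: [3.141, 0.001, -0.199]
wrist_force: [-3.2, 1.1, -5.7]
finger_gap: 15.8
finger_force: 50.0
```

Request:
jog_arm --commands '[{"dx": -0.02,"dy": 0,"dz": 0,"ax": 0,"ay": 0,"az": 0,"gripper": 1},{"dx": 0,"dy": 0,"dz": 0.05,"ax": 0,"ay": 0,"az": 0,"gripper": 1},{"dx": 0,"dy": 0,"dz": 0.05,"ax": 0,"ay": 0,"az": 0,"gripper": 1},{"dx": 0,"dy": 0,"dz": 0,"ax": 0,"ay": 0,"az": 0,"gripper": 1}]'

```text
clock: 8.85
eef_pos: [517.3, 145.7, 174.5]
eef_rot: [3.142, -0.0, -0.199]
wrist_force: [-0.4, -0.4, -4.5]
finger_gap: 15.7
finger_force: 50.0
```

Request:
jog_arm --commands '[{"dx": 0,"dy": 0,"dz": 0.05,"ax": 0,"ay": 0,"az": 0,"gripper": 1},{"dx": 0,"dy": 0,"dz": 0.05,"ax": 0,"ay": 0,"az": 0,"gripper": 1},{"dx": 0,"dy": 0,"dz": 0.05,"ax": 0,"ay": 0,"az": 0,"gripper": 1},{"dx": 0,"dy": 0,"dz": 0,"ax": 0,"ay": 0,"az": 0,"gripper": 1}]'

```text
clock: 9.35
eef_pos: [517.5, 145.7, 169.3]
eef_rot: [-3.141, -0.001, -0.199]
wrist_force: [-1.0, -0.2, 4.0]
finger_gap: 15.7
finger_force: 50.0
```

Request:
jog_arm --commands '[{"dx": 0,"dy": 0,"dz": 0.04,"ax": 0,"ay": 0,"az": 0,"gripper": 1},{"dx": 0,"dy": 0,"dz": 0.04,"ax": 0,"ay": 0,"az": 0,"gripper": 1},{"dx": 0,"dy": 0,"dz": 0.03,"ax": 0,"ay": 0,"az": 0,"gripper": 1},{"dx": 0,"dy": 0,"dz": 0,"ax": 0,"ay": 0,"az": 0,"gripper": 1}]'

```text
clock: 9.85
eef_pos: [517.5, 145.8, 164.8]
eef_rot: [-3.141, -0.001, -0.199]
wrist_force: [-2.1, -0.7, 5.4]
finger_gap: 15.2
finger_force: 50.0
```

Request:
jog_arm --commands '[{"dx": 0,"dy": 0,"dz": 0.03,"ax": 0,"ay": 0,"az": 0,"gripper": 1},{"dx": 0,"dy": 0,"dz": 0,"ax": 0,"ay": 0,"az": 0,"gripper": 1}]'

```text
clock: 10.1
eef_pos: [517.4, 145.7, 163.7]
eef_rot: [-3.141, -0.001, -0.199]
wrist_force: [-3.9, -1.3, 7.3]
finger_gap: 15.4
finger_force: 50.0
```

Request:
jog_arm --commands '[{"dx": 0,"dy": 0,"dz": 0.02,"ax": 0,"ay": 0,"az": 0,"gripper": 1},{"dx": 0,"dy": 0,"dz": 0,"ax": 0,"ay": 0,"az": 0,"gripper": 1}]'

```text
clock: 10.35
eef_pos: [517.4, 145.7, 163.7]
eef_rot: [-3.141, -0.001, -0.199]
wrist_force: [-8.4, -2.3, 14.2]
finger_gap: 15.8
finger_force: 50.0
```

Request:
jog_arm --commands '[{"dx": -0.02,"dy": 0,"dz": 0.02,"ax": 0,"ay": 0,"az": 0,"gripper": 1},{"dx": 0,"dy": 0,"dz": 0,"ax": 0,"ay": 0,"az": 0,"gripper": 1},{"dx": 0,"dy": 0,"dz": 0,"ax": 0,"ay": 0,"az": 0,"gripper": 1}]'

```text
clock: 10.72
eef_pos: [517.4, 145.7, 163.7]
eef_rot: [-3.141, -0.004, -0.199]
wrist_force: [-4.2, -3.7, 19.9]
finger_gap: 15.8
finger_force: 50.0
```

Request:
jog_arm --commands '[{"dx": 0,"dy": 0,"dz": -0.03,"ax": 0,"ay": 0,"az": 0,"gripper": 1},{"dx": 0,"dy": 0,"dz": 0,"ax": 0,"ay": 0,"az": 0,"gripper": 0.6},{"dx": 0,"dy": 0,"dz": 0,"ax": 0,"ay": 0,"az": 0,"gripper": 0.6},{"dx": 0,"dy": 0,"dz": 0,"ax": 0,"ay": 0,"az": 0,"gripper": 0.6},{"dx": 0,"dy": 0,"dz": 0,"ax": 0,"ay": 0,"az": 0,"gripper": 0.6},{"dx": 0,"dy": 0,"dz": -0.5,"ax": 0,"ay": 0,"az": 0,"gripper": 0.6},{"dx": 0,"dy": 0,"dz": -0.9,"ax": 0,"ay": 0,"az": 0,"gripper": 0.6},{"dx": 0,"dy": 0,"dz": -0.9,"ax": 0,"ay": 0,"az": 0,"gripper": 0.6},{"dx": 0,"dy": 0,"dz": 0,"ax": 0,"ay": 0,"az": 0,"gripper": 0.6}]'

```text
clock: 11.85
eef_pos: [517.3, 146.1, 257.1]
eef_rot: [-3.14, -0.004, -0.199]
wrist_force: [-0.6, -0.6, -1.7]
finger_gap: 37.5
finger_force: 0.0
```

Run:
```python
from m2 import *
T=cams.camera("top");S=cams.camera("scene")
a=cv2.resize(T["image"][190:340,130:290],(400,375),interpolation=2);b=cv2.resize(S["image"][185:335,320:480],(400,375),interpolation=2)
cv2.imwrite("pics/home.png",np.hstack([a,b])[:,:,::-1])
```

```text
(no output)
```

View pics/home.png

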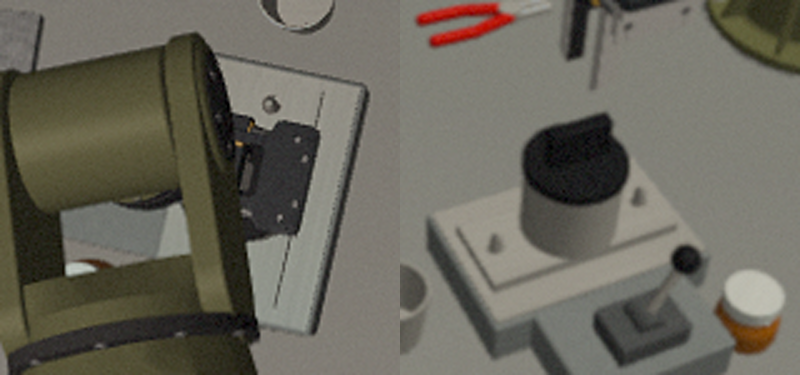

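The drum is home: both pegs stand through the plate, which lies flat, and the lever ball still leans to the robot's side. Next I'll move to the lever's -x side with the fingers closed.

Request:
jog_arm --commands '[{"dx": -0.3,"dy": -0.5,"dz": 0,"ax": 0,"ay": 0,"az": 0,"gripper": 1},{"dx": -0.4,"dy": -0.8,"dz": 0,"ax": 0,"ay": 0,"az": 0,"gripper": 1},{"dx": -0.5,"dy": -0.9,"dz": 0,"ax": 0,"ay": 0,"az": 0,"gripper": 1},{"dx": -0.5,"dy": -0.8,"dz": 0,"ax": 0,"ay": 0,"az": 0,"gripper": 1},{"dx": 0,"dy": -0.25,"dz": 0.5,"ax": 0,"ay": 0,"az": 0,"gripper": 1},{"dx": 0,"dy": 0,"dz": 0.9,"ax": 0,"ay": 0,"az": 0,"gripper": 1},{"dx": 0,"dy": 0,"dz": 0.6,"ax": 0,"ay": 0,"az": 0,"gripper": 1},{"dx": 0,"dy": 0,"dz": 0,"ax": 0,"ay": 0,"az": 0,"gripper": 1}]'

```text
clock: 12.95
eef_pos: [474.4, 286.2, 172.1]
eef_rot: [3.138, 0.004, -0.199]
wrist_force: [0.3, 0.2, 0.1]
finger_gap: 0.8
finger_force: 0.0
```

Request:
jog_arm --commands '[{"dx": 0,"dy": 0,"dz": 0.6,"ax": 0,"ay": 0,"az": 0,"gripper": 1},{"dx": 0,"dy": 0,"dz": 0.5,"ax": 0,"ay": 0,"az": 0,"gripper": 1},{"dx": 0,"dy": 0,"dz": 0,"ax": 0,"ay": 0,"az": 0,"gripper": 1},{"dx": 0.2,"dy": 0,"dz": 0,"ax": 0,"ay": 0,"az": 0,"gripper": 1},{"dx": 0.2,"dy": 0,"dz": 0,"ax": 0,"ay": 0,"az": 0,"gripper": 1},{"dx": 0.2,"dy": 0,"dz": 0,"ax": 0,"ay": 0,"az": 0,"gripper": 1},{"dx": 0.2,"dy": 0,"dz": 0,"ax": 0,"ay": 0,"az": 0,"gripper": 1},{"dx": 0,"dy": 0,"dz": 0,"ax": 0,"ay": 0,"az": 0,"gripper": 1}]'

```text
clock: 13.95
eef_pos: [507.4, 280.2, 130.5]
eef_rot: [3.141, -0.0, -0.199]
wrist_force: [-0.1, -0.8, -0.9]
finger_gap: 0.5
finger_force: 0.0
```

Request:
jog_arm --commands '[{"dx": 0.25,"dy": 0,"dz": 0,"ax": 0,"ay": 0,"az": 0,"gripper": 1},{"dx": 0.25,"dy": 0,"dz": 0,"ax": 0,"ay": 0,"az": 0,"gripper": 1},{"dx": 0.25,"dy": 0,"dz": 0,"ax": 0,"ay": 0,"az": 0,"gripper": 1},{"dx": 0.2,"dy": 0,"dz": 0,"ax": 0,"ay": 0,"az": 0,"gripper": 1},{"dx": 0.15,"dy": 0,"dz": 0,"ax": 0,"ay": 0,"az": 0,"gripper": 1},{"dx": 0,"dy": 0,"dz": 0,"ax": 0,"ay": 0,"az": 0,"gripper": 1}]'

```text
clock: 14.7
eef_pos: [550.4, 271.6, 130.6]
eef_rot: [3.142, -0.0, -0.199]
wrist_force: [0.1, -0.0, -0.1]
finger_gap: 0.2
finger_force: 0.0
```

Request:
jog_arm --commands '[{"dx": 0.05,"dy": 0,"dz": 0,"ax": 0,"ay": 0,"az": 0,"gripper": 1},{"dx": 0,"dy": 0,"dz": 0,"ax": 0,"ay": 0,"az": 0,"gripper": 1}]'

```text
clock: 14.95
eef_pos: [551.3, 271.5, 130.6]
eef_rot: [3.141, 0.002, -0.199]
wrist_force: [-5.7, 0.4, 1.4]
finger_gap: 0.4
finger_force: 2.5
```

Request:
jog_arm --commands '[{"dx": 0.06,"dy": 0,"dz": 0,"ax": 0,"ay": 0,"az": 0,"gripper": 1},{"dx": 0,"dy": 0,"dz": 0,"ax": 0,"ay": 0,"az": 0,"gripper": 1},{"dx": 0,"dy": 0,"dz": 0,"ax": 0,"ay": 0,"az": 0,"gripper": 1}]'

```text
clock: 15.32
eef_pos: [551.9, 271.5, 130.5]
eef_rot: [3.14, 0.005, -0.198]
wrist_force: [-19.0, 1.5, 6.2]
finger_gap: 0.7
finger_force: 9.3
```

The lever is at its stop. I'll back off and rise.

Request:
jog_arm --commands '[{"dx": -0.3,"dy": 0,"dz": 0,"ax": 0,"ay": 0,"az": 0,"gripper": 1},{"dx": -0.4,"dy": 0,"dz": 0,"ax": 0,"ay": 0,"az": 0,"gripper": 1},{"dx": -0.5,"dy": 0,"dz": -0.5,"ax": 0,"ay": 0,"az": 0,"gripper": 1},{"dx": -1,"dy": 0,"dz": -0.8,"ax": 0,"ay": 0,"az": 0,"gripper": 1},{"dx": -1,"dy": 0,"dz": -1,"ax": 0,"ay": 0,"az": 0,"gripper": 1},{"dx": -1,"dy": 0,"dz": -1,"ax": 0,"ay": 0,"az": 0,"gripper": 1},{"dx": 0,"dy": 0,"dz": -0.5,"ax": 0,"ay": 0,"az": 0,"gripper": 1},{"dx": 0,"dy": 0,"dz": 0,"ax": 0,"ay": 0,"az": 0,"gripper": 1},{"dx": 0,"dy": 0,"dz": 0,"ax": 0,"ay": 0,"az": 0,"gripper": 1}]'

```text
clock: 16.45
eef_pos: [389.6, 303.8, 281.5]
eef_rot: [3.141, 0.001, -0.199]
wrist_force: [0.1, 0.6, -0.4]
finger_gap: 0.5
finger_force: 0.0
```

Run:
```python
from m2 import *
T=cams.camera("top");S=cams.camera("scene")
a=cv2.resize(T["image"],(400,300));b=cv2.resize(S["image"][185:305,320:480],(400,300),interpolation=2)
cv2.imwrite("pics/end.png",np.hstack([a,b])[:,:,::-1])
for q in(0,.85,1):
    x=70*np.sin(q-.5);z=74+70*np.cos(q-.5);print(q,proj(S,[517+.98*x+.198*130,146-.198*x+.98*130,z]))
d=cv2.cvtColor(S["image"],7)[255:305,390:450]<45;print(np.argwhere(d).mean(0)[::-1]+[390,255],d.sum())
```

```text
0 [[434.11695242 288.38670503]]
0.85 [[410.32064743 295.52615408]]
1 [[405.96218435 298.37508655]]
[400.9760274  272.57191781] 292
```

View pics/end.png

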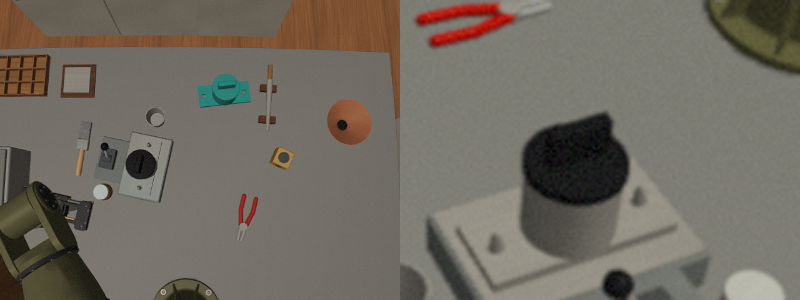

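The scene view has the ball at about (407,299). The prediction for angle 1.0 is (406,298), so the lever is fully over. The drum is seated, the bystanders are where they were, and the arm is clear.

```bash
python3 -c "
from cell import job;print(job.sign_off())"
```

```text
the job is handed in; nothing more can be done
None
```

The drum is pressed home on the pegs, the run lever is thrown to its far stop, the arm is clear of everything, and the job is handed in; the sign-off returned no verdict.

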